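# Finish the wooden desk sign: rings on the dowel, plaque held flush on the sloped leaf

### The job

Finish the little wooden desk sign: slip the wide wooden ring and then the narrow one over the dowel on its base, each fully home and let go. Then pick up the plaque by its raised bar, tilt it to match the sloped leaf, and hold it flush, centred and square against the leaf with a gentle steady push of about 10 N, as if waiting for glue to grab. Finish while still gripping and pressing it; do not shift the leaf from its set angle, and leave the other things on the table alone.

Things in the scene. Friction and masses are not known exactly. Their poses are not given: they have to be found in the camera images.
- stand: Fixed wooden base board, 160 (x) x 280 (y) x 16 mm; origin at the centre of its underside on the table, z up. It carries the dowel post and the tilting leaf; its yaw is within 0.3 rad of the world's, so the leaf always rises away from the robot.
- post_foot (a point): Centre of the dowel's foot, on the top of the base board (16 mm above the table), at (0, +95, 16) mm in the stand's frame, axes as the stand. The upright wooden dowel is 16 mm in diameter and stands 48 mm above this point, its top 8 mm tapered to 6 mm diameter.
- leaf: Sloped wooden leaf, 100 x 112 x 8 mm, hinged along its lower edge, which is nearest the robot (brass pin at (-60, -60, 22) mm in the stand's frame). Origin on the hinge at mid-width, x up the slope, y along the hinge, z normal to the face. Its slope, set anew each time, is 0.30 to 0.65 rad from level; the very stiff hinge holds against a 30 N push.
- leaf_face (a point): Centre of the leaf's upper face, 50 mm up the slope from the hinge and 4 mm out; x up the slope, y along the hinge, z straight out of the face (up and towards the robot). Hard to the touch: a plaque pressed on it gives roughly 30 N per mm of further tool travel.
- plaque: Loose wooden plaque: board 80 (x) x 56 (y) x 6 mm with a dark raised bar on its front, 46 (x) x 18 (y) mm, top 34 mm above the plaque's back. Starts lying on its back, bar up, yaw within 0.4 rad of the world's (either end may go up the slope). Origin at the centre of its flat back, z out of the front through the bar. 50 to 100 g.
- wide_ring: Loose plain wooden ring, outside 60 mm, hole 21 mm, 16 mm thick, lying flat on the table; origin at the centre of its underside.
- wide_mid (a point): Middle of the wide ring, 8 mm above its underside.
- narrow_ring: Loose plain wooden ring, outside 44 mm, hole 21 mm, 16 mm thick, lying flat on the table; origin at the centre of its underside. It and the wide ring may swap places.
- narrow_mid (a point): Middle of the narrow ring, 8 mm above its underside.
- glue_bottle: Bystander: white glue bottle, upright, 34 mm across, 95 mm high; origin under its centre. Leave alone.
- tape_roll: Bystander: cardboard tape core lying flat, 80 mm outside, 60 mm hole, 22 mm thick (not one of the rings). Leave alone.
- paint_jar: Bystander: green glass jar, 48 mm across, 50 mm high. Leave alone.
- paint_brush: Bystander: paint brush lying on the table, 190 mm long. Leave alone.
Not all that is in view belongs to the job. What is shaped like the plaque but grey or purple is not meant.

How it is judged (in metres and radians):
On the way, in this order (a step that is already met when the one before it is completed fails the run):
1. The wide ring is fully home on the dowel, flat on the base board, and let go (horizontal distance between wide_mid and post_foot below 0.004 m and z of wide_mid in the frame of post_foot between 0.005 and 0.011 m and angle between the z axis of wide_ring and the z axis of stand, either way round below 0.08 rad and contact force between the fingers and wide_ring below 0.1 N), for 0.2 s.
2. The narrow ring is on the dowel, fully home on the wide ring, and let go (all of step 1 and horizontal distance between narrow_mid and post_foot below 0.004 m and z of narrow_mid in the frame of post_foot between 0.021 and 0.027 m and angle between the z axis of narrow_ring and the z axis of stand, either way round below 0.08 rad and contact force between the fingers and narrow_ring below 0.1 N), for 0.2 s.
At the end, for the whole second after the job is handed in: Rings home on the dowel within 3 mm, wide under narrow, untouched. Plaque gripped, its back flush on the leaf (0.035 rad, 2 mm), square within 0.15 rad, centred within 15 mm each way, pressed with 3 to 30 N, at rest; fingers off the leaf, plaque centre over 25 mm above the table (all of step 2 and angle between the z axis of plaque and the z axis of leaf_face, either way round below 0.035 rad and angle between the x axis of plaque and the x axis of leaf_face, either way round below 0.15 rad and x of plaque in the frame of leaf_face between -0.015 and 0.015 m and y of plaque in the frame of leaf_face between -0.015 and 0.015 m and z of plaque in the frame of leaf_face between -0.003 and 0.002 m and contact force between plaque and leaf between 3 and 30 N and contact force between the fingers and plaque above 5 N and contact force between the fingers and leaf below 0.5 N and height (world z) of plaque above 0.025 m and linear speed of plaque below 0.02 m/s); the arm keeps its last pose, push and grip.
It fails at once if The leaf is shifted from its set angle (its face centre moves more than 4 mm) (distance of leaf_face from where it was at the start of the episode above 0.004 m).
It fails at once if The plaque is slammed on the leaf, over 70 N (contact force between plaque and leaf above 70 N).
It fails at once if A bystander is moved more than 25 mm (distance of any of glue_bottle, tape_roll, paint_jar, paint_brush from where it was at the start of the episode above 0.025 m).
It also fails if it takes over 67 s, if anything falls off the work surface, if the arm or the gripper's body presses on something with over 40 N, if the wrist force passes 120 N, or if a joint passes its speed limit or range.

### The arm

A 6-joint arm with a two-finger parallel gripper is mounted at the origin on the work surface. World frame = base frame: x ahead of the robot, y to its left, z up, the work surface at z = 0. Lengths are in mm, angles in rad, forces in N, time in s.
With the tool pointing down it reaches from about 275 to 825 mm from the base axis. Payload 4.9 kg.
Tool frame: the origin (TCP) lies at the very end of the fingers, on their centre line; the grasp point (between the pads) lies 19 mm behind it; z points along the fingers, y is the line along which they close (so a half turn about z gives the same grasp; the last joint's range is limited). The gripper opens to 85 mm and grips with 20 to 120 N. Pads are 22 mm wide; open, the fingers measure 114 mm over their backs; the gripper's body (76 mm by 85 mm) begins 54 mm behind the grasp point. The pads swing forward as they close: fully open they stand 13 mm farther back than shut.
Start: joints at [0.998, 0.326, -0.193, 1.052, 0, 1.437], TCP at [233.666, 497.914, 231.281] pointing down, gripper open.
Joint ranges: [-2.65, 2.65], [-0.97, 1.79], [-1.3, 1.35], [-1.93, 2.1], [-1.47, 1.37], [-3.14, 3.14]. Speed limits (rad/s): [2.57, 2.57, 3.14, 3.14, 3.14, 3.14].

### API

Orientations are given as [roll, pitch, yaw] about the fixed x, y, z axes, in that order (R = Rz(yaw) Ry(pitch) Rx(roll)).
In Python, from bench import bot, solve_ik, imaging gives the robot as it stands. Calls block until the motion is done:
- bot.move_ptp(position, orientation): joint-space move of the TCP to a pose.
- bot.movel(position, rot=None, max_speed=150, threshold=None): straight line of the TCP; rot=None keeps the orientation; max_speed is the mean speed in mm/s. With threshold (N) it stops when the force on the tool has changed by that much, and returns True; else False.
- bot.move_j(angles): joint-space move.
- bot.grip(opening, effort=None): opening from 0.0 (shut) to 1.0 (fully open); effort is the grip in N (None keeps the last); returns when the fingers have stopped.
- bot.dwell(seconds).
- solve_ik(position, orientation): joint angles nearest the present ones, or None.
- bot.get_state(): the state.
- imaging.capture(name): name is "scene" or "top" or "wrist"; returns the picture (480x640x3 uint8, blue, green, red); there is no depth.
- imaging.camera_model(name): a dict with "K" (3x3 intrinsics, pixels), "position" and "rotation" of the camera in the world. Camera axes: x right, y up, looking along -z (the intrinsics and any distortion apply to the point x, -y, -z); pixel columns grow to the right and rows downward; lengths in mm; the calibration is good to about 2 mm. A picture is of the moment at which its call begins: read the wrist's pose just before it. camera_model takes no time and is no camera call; for the wrist camera it gives the pose at the moment of the call.
A pose or a line that the arm cannot do raises bot.IKError and nothing moves.
- bot.sign_off(): hands the job in; it is judged then, once.
The state is a dict: "t": time; "qpos": joint angles; "joint_velocities": joint speeds; "effort": joint torques, N m; "tcp_pos": TCP position; "orientation": TCP orientation; "contact_force": force on the tool from outside, world axes, zero at the start; "wrist_torque": the same for the moment, N m; "opening": opening from 0.0 (shut) to 1.0 (fully open); "gripper_force": force on a finger pad.
Only numpy, scipy, OpenCV 4.12 (cv2) and the standard library are available. Lean on these libraries where they do the work, as an engineer would, in place of code of your own. Each camera call takes 0.05 s, during which the arm holds its last target. There are 200 camera calls.

## Working session

There is one attempt and no reset: what is moved stays moved. The work goes in short steps, each a Python script; the robot and the scene stay as the last script left them, time stands still between calls to the robot, and variables do not carry over. Pictures are saved under pics/ and viewed, at most 10 in all, crops included, and the job is handed in when it is done.

```bash
ls; mkdir -p pics
python3 - <<'E'
from bench import bot, imaging
import cv2
for n in("scene","top"):
    i=imaging.capture(n); cv2.imwrite(f"pics/{n}0.png",i)
    m=imaging.camera_model(n); print(n,{k:(v.tolist() if hasattr(v,'tolist') else v) for k,v in m.items()})
m=imaging.camera_model("wrist");print(m)
s=bot.get_state();print(s['t'],s['tcp_pos'],s['orientation'],s['opening'])
E
```

```text
pics
scene {'K': [[562.7015454674056, 0.0, 321.6188744236567], [0.0, 562.7015454674056, 241.90455110064667], [0.0, 0.0, 1.0]], 'position': [1221.15542686009, 251.06659103844558, 773.7220388393696], 'rotation': [0.7894140923545365, 0.0033972649896567564, 2.010716009749834]}
top {'K': [[445.5514487574025, 0.0, 317.4285545453712], [0.0, 445.5514487574025, 240.50987918526334], [0.0, 0.0, 1.0]], 'position': [452.38147107120403, -53.59872898437232, 849.1826759636683], 'rotation': [0.0972052138753079, -0.02009998713455774, -1.5842711102833267]}
{'K': array([[432.53365126,   0.        , 315.5560486 ],
       [  0.        , 432.53365126, 234.27097277],
       [  0.        ,   0.        ,   1.        ]]), 'position': array([174.24273193, 526.0753427 , 373.69151866]), 'rotation': array([-2.60097122e-01,  6.13385281e-04,  1.13249148e+00])}
0.1 [233.38185652 497.45061138 230.61131443] [-3.14006665e+00 -1.88830114e-04  2.70281291e+00] 0.9958753828172465
```

View pics/top0.png

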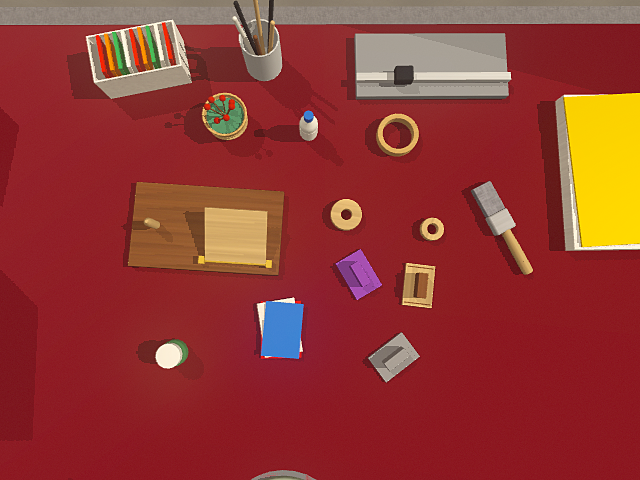

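View pics/scene0.png

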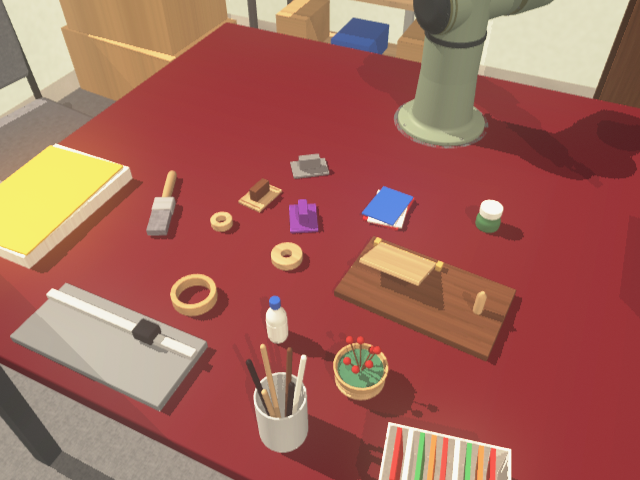

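Top view: the wide ring is at (346,214), the narrow ring at (432,229) and the tape roll at (398,135). Wooden plaque with the dark bar is at (419,286); the purple (358,275) and grey (394,357) decoys are to be ignored. Dowel foot/top is around (158,224)/(150,222), leaf around (236,237), with the stand's long side along world y.

Candidates: rings are (346,214) wide, (432,229) narrow, and (398,135) tape, which is rejected because it is thin-walled and large. Plaques are (419,286) wood, which I choose, with purple and grey rejected.

```bash
cat > h.py <<'E'
import numpy as np, cv2
from scipy.spatial.transform import Rotation as Ro
from bench import bot, solve_ik, imaging
def cam(n):
    m=imaging.camera_model(n); return np.array(m["K"]),np.array(m["position"],float),Ro.from_euler('xyz',m["rotation"]).as_matrix()
def rays(c,px):
    K,p,R=c; px=np.atleast_2d(np.array(px,float))
    d=np.c_[(px[:,0]-K[0,2])/K[0,0],-(px[:,1]-K[1,2])/K[1,1],-np.ones(len(px))]@R.T
    return p,d/np.linalg.norm(d,axis=1)[:,None]
def plane(c,px,z):
    p,d=rays(c,px); return p+d*((z-p[2])/d[:,2])[:,None]
def proj(c,X):
    K,p,R=c; q=(np.atleast_2d(X)-p)@R; return np.c_[K[0,0]*q[:,0]/-q[:,2]+K[0,2],-K[1,1]*q[:,1]/-q[:,2]+K[1,2]]
def tri(obs):
    "obs: list of (cam,pixel) -> point, rms miss"
    A=np.zeros((3,3));b=np.zeros(3);L=[]
    for c,px in obs:
        p,d=rays(c,px);P=np.eye(3)-np.outer(d[0],d[0]);A+=P;b+=P@p;L.append((P,p))
    X=np.linalg.solve(A,b); return X,np.sqrt(np.mean([np.sum((P@(X-p))**2) for P,p in L]))
def wood(im):
    h=cv2.cvtColor(im,cv2.COLOR_BGR2HSV); m=((h[...,0]>9)&(h[...,0]<30)&(h[...,1]>60)&(h[...,2]>70)).astype(np.uint8)*255
    return cv2.morphologyEx(m,cv2.MORPH_OPEN,np.ones((3,3)))
def snap(name,save=None):
    c=cam(name); im=imaging.capture(name)
    if save: cv2.imwrite(f"pics/{save}.png",im)
    return c,im
def blobs(m,amin=60):
    cs,hi=cv2.findContours(m,cv2.RETR_CCOMP,cv2.CHAIN_APPROX_NONE)
    return [(c[:,0],cv2.contourArea(c),hi[0][i][3]) for i,c in enumerate(cs) if cv2.contourArea(c)>amin]
E
python3 - <<'E'
from h import *
for n in("top","scene"):
    c=cam(n); im=cv2.imread(f"pics/{n}0.png")
    print(n)
    for k,a,p in blobs(wood(im)):
        ctr=(k.min(0)+k.max(0))/2
        if 100<ctr[1]<400: print(ctr,a,p>=0,(k.max(0)-k.min(0)),plane(c,ctr,8).round()[0])
t,s=cam("top"),cam("scene")
for nm,a,b in [("wide",(346.5,214),(287,256)),("narrow",(432,229),(221.5,221)),("plaque bar",(421,286),(260,190)),("dowel top",(147,221),(481,294)),("tape",(398,135),(194,294)),
  ("leaf TL",(205,208),(433,262)),("leaf corner hinge L",(201,260),(438,267)),("leaf hinge R",(269,264),(377,243)),("standFL",(136,183),(495,346)),("standNL",(129,266),(513,293)),("standFR",(284,191),(340,294)),("standNR",(277,275),(374,240))]:
    X,e=tri([(t,a),(s,b)]); print(nm,X.round(1),e.round(1))
E
```

```text
top
[418. 285.] 1194.5 False [32 44] [ 448. -260.    8.]
[416.  284.5] 95.0 True [ 6 25] [ 449. -257.    8.]
[517. 251.] 473.0 False [30 44] [ 510. -453.    8.]
[431.5 229. ] 409.0 False [23 22] [ 554. -290.    8.]
[431.  228.5] 83.5 True [10 11] [ 555. -289.    8.]
[345.5 214.5] 744.5 False [31 31] [ 583. -126.    8.]
[345.5 214.5] 96.5 True [11 11] [ 583. -126.    8.]
[205.5 228. ] 12329.0 False [155  92] [560. 140.   8.]
[397.  134.5] 1366.5 False [42 41] [ 740. -230.    8.]
[397. 135.] 648.5 True [30 28] [ 739. -230.    8.]
[601.  169.5] 10089.5 False [ 76 153] [ 667. -627.    8.]
[224.5 116. ] 419.0 False [45 46] [779. 106.   8.]
scene
[270.  380.5] 537.0 False [20 73] [833. -23.   8.]
[360. 371.] 905.5 False [54 56] [759.  97.   8.]
[193.  294.5] 1514.0 False [46 41] [ 739. -230.    8.]
[193.5 294.5] 456.5 True [33 19] [ 739. -229.    8.]
[286.5 256. ] 686.5 False [31 28] [ 586. -124.    8.]
[425. 298.] 11120.5 False [178 122] [574. 144.   8.]
[221.  221.5] 332.0 False [22 19] [ 557. -288.    8.]
[259.5 198. ] 424.0 False [41 26] [ 461. -254.    8.]
[259.  185.5] 65.5 False [12 11] [ 425. -275.    8.]
[168.5 183.5] 208.5 False [13 25] [ 502. -456.    8.]
[ 65.5 198.5] 10057.0 False [131 135] [ 634. -623.    8.]
wide [ 584.1 -126.2    5.5] 2.0
narrow [ 553.5 -290.3    6.2] 1.2
plaque bar [ 445.2 -262.5   15.5] 1.6
dowel top [567.9 232.1  57.3] 0.3
tape [ 738.2 -230.1    8.4] 1.4
leaf TL [578.9 133.   99.8] 13.3
leaf corner hinge L [499.8 144.9  16.1] 1.0
leaf hinge R [490.2  20.1  16.7] 0.7
standFL [641.8 271.2  28.7] 6.5
standNL [491.  282.5   2.6] 1.2
standFR [628.4  -2.3   5. ] 6.8
standNR [469.7   6.7   0.9] 1.0
```

```bash
cat >> h.py <<'E'
def load(n):
    z=np.load(f"pics/{n}.npz"); return (z['K'],z['p'],z['R']),cv2.imread(f"pics/{n}.png")
E
python3 - <<'E'
from h import *
P=np.pi
for n,p,y in [("sA",(560,215,230),P/2),("sB",(535,70,230),P/2),("rA",(545,-150,230),P/2),("rB",(510,-270,230),P/2)]:
    try: bot.move_ptp(p,[P,0,y])
    except bot.IKError as e:
        print(n,'flip'); bot.move_ptp(p,[P,0,y-P])
    bot.dwell(0.15)
    c,im=snap("wrist",n); np.savez(f"pics/{n}.npz",K=c[0],p=c[1],R=c[2])
    s=bot.get_state(); print(n,s['t'],s['tcp_pos'].round(1),s['qpos'].round(2),c[1].round(1))
a=[cv2.resize(cv2.imread(f"pics/{n}.png"),(400,300)) for n in("sA","sB","rA","rB")]
cv2.imwrite("pics/m1.png",np.vstack([np.hstack(a[:2]),np.hstack(a[2:])]))
E
```

```text
sA 1.8917 [559.5 216.  230.1] [ 0.25  0.42 -0.06  1.09  0.    1.81] [559.  282.  373.2]
sB 2.7333 [535.3  71.2 230. ] [-0.    0.31 -0.22  1.04  0.    1.56] [534.9 137.  373.2]
rA 3.8167 [ 545.2 -148.4  230.1] [-0.4   0.35 -0.15  1.06  0.    1.17] [544.8 -82.4 373.2]
rB 4.5833 [ 510.4 -268.8  230.1] [-0.61  0.38 -0.12  1.07  0.    0.96] [ 510.  -202.9  373.2]
```

View pics/m1.png

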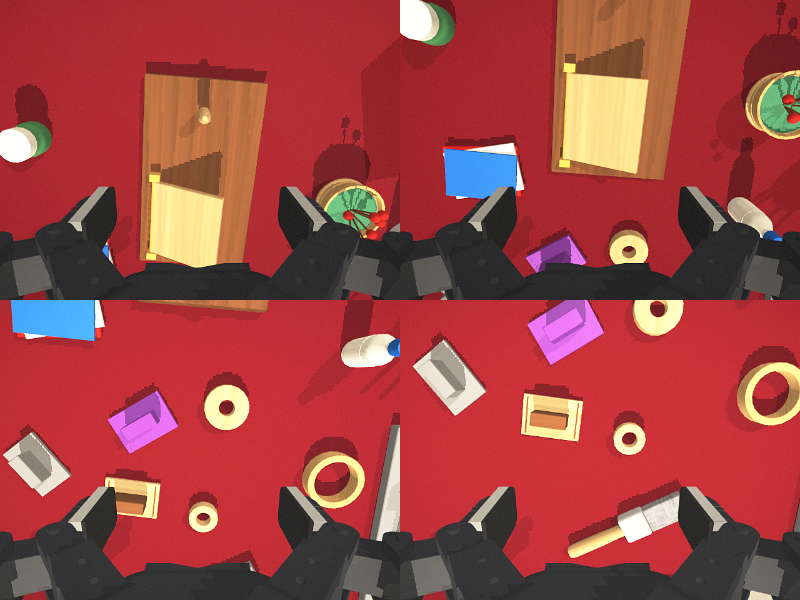

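Composite: sA and sB show the leaf (top right panel, about x 565–648, y 72–172) with brass pins on its robot side, and the dowel top at (204,115) in sA. rB shows the wooden plaque at (551,417), the narrow ring at (629,438) and the wide ring at (658,310), with the brush and tape well separate.

Run:
```python
from h import *
out=[]
for n,(x0,y0) in [("sB",(230,90)),("sA",(210,270)),("rB",(180,130)),("top0",(130,170))]:
    im=cv2.imread(f"pics/{n}.png"); w,h=(190,140) 
    out.append(cv2.resize(im[y0:y0+h,x0:x0+w],(400,295),interpolation=cv2.INTER_NEAREST))
cv2.imwrite("pics/m2.png",np.vstack([np.hstack(out[:2]),np.hstack(out[2:])]))
for n in("sA","sB","top0"):
    im=cv2.imread(f"pics/{n}.png"); 
    h=cv2.cvtColor(im,cv2.COLOR_BGR2HSV)
    m=((h[...,0]>12)&(h[...,0]<32)&(h[...,2]>195)&(h[...,1]<150)&(h[...,1]>40)).astype(np.uint8)*255
    m=cv2.morphologyEx(m,cv2.MORPH_OPEN,np.ones((3,3)))
    for k,a,p in blobs(m,200):
        if p<0: print(n,a,cv2.approxPolyDP(k,0.03*cv2.arcLength(k,True),True)[:,0].tolist()[:8])
im=cv2.imread("pics/sB.png");print(im[180,310],im[230,360],im[110,300],im[60,300])
```

```text
sA 244.0 [[587, 300], [604, 312], [598, 316], [615, 335], [607, 311]]
sA 12508.5 [[239, 280], [242, 403], [345, 422], [357, 318]]
sA 453.0 [[23, 204], [45, 222], [49, 243], [55, 243], [58, 226], [53, 216], [38, 205]]
sA 298.0 [[328, 172], [325, 185], [318, 191], [325, 198], [332, 197], [337, 190], [335, 179]]
sB 2267.0 [[339, 390], [336, 408], [345, 422], [388, 420], [396, 408], [394, 390], [377, 377], [354, 378]]
sB 971.0 [[544, 316], [540, 324], [567, 342], [559, 360], [574, 371], [593, 368], [579, 354], [587, 347]]
sB 762.5 [[597, 127], [572, 166], [580, 206], [556, 171], [555, 187], [603, 221], [638, 218], [578, 194]]
sB 17563.0 [[270, 117], [263, 253], [377, 277], [397, 128]]
sB 216.0 [[50, 33], [51, 40], [47, 53], [55, 57], [61, 45], [61, 38]]
top0 355.5 [[428, 218], [422, 224], [422, 231], [426, 237], [436, 239], [442, 234], [442, 224], [436, 218]]
top0 3109.0 [[205, 208], [205, 259], [265, 262], [266, 212]]
top0 690.0 [[340, 200], [332, 208], [332, 219], [341, 228], [352, 228], [360, 220], [360, 208], [352, 200]]
top0 1194.5 [[386, 117], [378, 129], [380, 142], [393, 152], [410, 149], [417, 140], [414, 122], [403, 114]]
[143 227 253] [141 223 253] [ 44  70 116] [ 61 102 170]
```

View pics/m2.png

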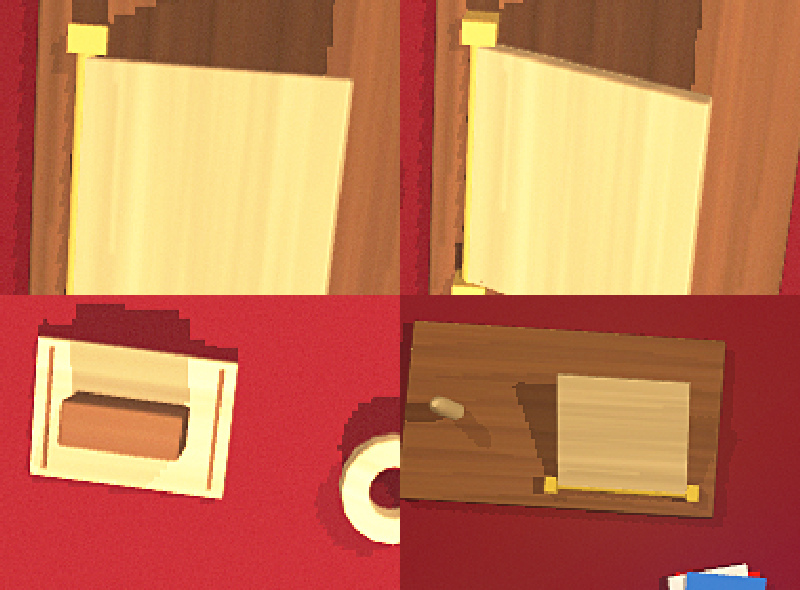

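Crops: the leaf face is clean and its edges are sharp (sB corners ~(270,117),(397,128),(377,277),(263,253)). The plaque is wood with a dark bar whose long axis lies roughly along world x, so the choice is confirmed.

```bash
cat >> h.py <<'E'
def quad(k):
    "sub-pixel corners of a quadrilateral contour, by line fits to its sides"
    h=cv2.convexHull(k)[:,0]; e=0.02
    while len(q:=cv2.approxPolyDP(h,e*cv2.arcLength(h,True),True)[:,0].astype(float))>4: e+=.004
    L=[]
    for i in range(4):
        a,b=q[i],q[(i+1)%4]; u=(b-a)/np.linalg.norm(b-a); r=k-a; t=r@u; n=r@[-u[1],u[0]]
        s=k[(abs(n)<3)&(t>.12*np.linalg.norm(b-a))&(t<.88*np.linalg.norm(b-a))].astype(np.float32)
        vx,vy,x,y=cv2.fitLine(s,cv2.DIST_HUBER,0,.01,.01).ravel(); L.append(np.cross([x,y,1],[x+vx,y+vy,1]))
    X=[np.cross(L[i-1],L[i]) for i in range(4)]; return np.array([x[:2]/x[2] for x in X])
E
python3 - <<'E'
from h import *
C={n:load(n) for n in("sA","sB","rA","rB")}; C["top"]=(cam("top"),cv2.imread("pics/top0.png")); C["scene"]=(cam("scene"),cv2.imread("pics/scene0.png"))
Q={}
for n,vmin in(("sA",195),("sB",195),("top",150)):
    c,im=C[n]; h=cv2.cvtColor(im,cv2.COLOR_BGR2HSV)
    m=((h[...,0]>12)&(h[...,0]<32)&(h[...,2]>vmin+0)&(h[...,1]<150)&(h[...,1]>40)).astype(np.uint8)*255
    m=cv2.morphologyEx(m,cv2.MORPH_OPEN,np.ones((5,5)))
    k=max((b for b in blobs(m,500) if 2500<b[1]<30000 and b[2]<0 and (b[0][:,0].max()<420)),key=lambda b:b[1])[0]
    q=quad(k); w=plane(c,q,40)
    # order by world: [hinge+y, far+y, far-y, hinge-y]
    s=np.argsort(w[:,0]); lo=sorted(s[:2],key=lambda i:-w[i,1]); hi=sorted(s[2:],key=lambda i:-w[i,1])
    Q[n]=q[[lo[0],hi[0],hi[1],lo[1]]]; print(n,Q[n].round(1).tolist())
for use in(("sA","sB","top"),("sB","top"),("sA","sB")):
    X=[]
    for i in range(4):
        u=[n for n in use if not(n=="sA" and i>=2)]
        if len(u)<2: X.append(None);continue
        x,e=tri([(C[n][0],Q[n][i]) for n in u]); X.append(x); print(use,i,x.round(1),round(e,2))
    if X[2] is not None:
        X=np.array(X); print("len",np.linalg.norm(X[1]-X[0]),np.linalg.norm(X[2]-X[3]),"w",np.linalg.norm(X[0]-X[3]),np.linalg.norm(X[1]-X[2]))
        ux=(X[1]+X[2]-X[0]-X[3]);uy=X[0]+X[1]-X[2]-X[3];nn=np.cross(ux,uy);nn/=np.linalg.norm(nn)
        print("centre",X.mean(0),"slope",np.arccos(nn[2]),"from ends",np.arcsin(ux[2]/np.linalg.norm(ux)),"yaw n",np.arctan2(-nn[1],-nn[0]),"yaw hinge",np.arctan2(-uy[0],uy[1]))
# dowel
print("dowel",tri([(C["sA"][0],(326,180)),(C["top"][0],(147,221)),(C["scene"][0],(482,293))]))
# stand outline (dark wood + all)
c,im=C["sA"]; b=max((b for b in blobs(wood(im),2000) if b[2]<0),key=lambda b:b[1])[0]; 
t=b[np.argmin(b[:,0]+b[:,1])],b[np.argmax(b[:,0]-b[:,1]*1.0)] ; print("stand bl",t,plane(c,t,16).round(1))
c,im=C["top"]; b=[b for b in blobs(wood(im),8000) if b[2]<0 and b[0][:,0].max()<320][0][0]; q=quad(b); w=plane(c,q,16); print("stand top",w.round(1).tolist(),w.mean(0).round(1))
# rings
for n in("rA","rB"):
    c,im=C[n]
    for k,a,p in blobs(wood(im),150):
        w=plane(c,k,8); d=w.max(0)-w.min(0); print(n,"hole" if p>=0 else "out",((w.max(0)+w.min(0))/2).round(1)[:2],d[:2].round(1),k.mean(0).round())
E
```

```text
sA [[246.3, 290.8], [357.3, 318.6], [343.8, 434.4], [241.8, 403.3]]
sB [[270.0, 116.9], [397.2, 127.5], [378.4, 277.5], [263.2, 253.1]]
top [[205.0, 259.3], [205.0, 207.4], [266.6, 210.8], [264.7, 262.7]]
('sA', 'sB', 'top') 0 [499.5 137.8  22.2] 0.9
('sA', 'sB', 'top') 1 [591.9 130.3  59.4] 1.16
('sA', 'sB', 'top') 2 [583.5  19.7  60.6] 0.03
('sA', 'sB', 'top') 3 [491.7  27.2  23.6] 0.91
len 99.86244113226148 99.19577296045249 w 110.92297570273332 110.95041801567123
centre [541.6452124   78.76100455  41.45843106] slope 0.38182192908859347 from ends 0.38175276542692227 yaw n -0.10162468666958081 yaw hinge -0.07334038214063694
('sB', 'top') 0 [499.7 138.3  19. ] 0.91
('sB', 'top') 1 [593.2 131.4  51. ] 0.77
('sB', 'top') 2 [583.5  19.7  60.6] 0.03
('sB', 'top') 3 [491.7  27.2  23.6] 0.91
len 99.05497689043462 99.19577296045249 w 111.44377367078711 112.57705186452208
centre [542.00742984  79.14741259  38.53599686] slope 0.3602740130930703 from ends 0.35542623401831963 yaw n -0.24886404402348608 yaw hinge -0.07929863418640344
('sA', 'sB') 0 [499.5 138.8  24.8] 0.02
('sA', 'sB') 1 [591.8
[... 348 characters left out ...]
 [ 554.2 -296.6] [20.7 13.7] [325. 354.]
rA out [ 553.6 -273.3] [40.1 18.5] [322. 332.]
rA out [ 446.6 -256. ] [54.8 59.9] [208. 311.]
rA out [ 740.7 -228.7] [88.6 85.9] [532. 285.]
rA hole [ 738.6 -227.3] [53.1 66.5] [529. 284.]
rA out [ 586.6 -139.5] [17.5 27.4] [366. 190.]
rA out [ 596.8 -110.5] [20.1 25.4] [380. 155.]
rA out [ 570.  -124.2] [26.3 52.8] [346. 169.]
rA out [551.2  -0.6] [159.7  13.3] [327.   5.]
rB out [ 507.2 -450.5] [85.8 55.1] [313. 385.]
rB out [ 444.6 -258.7] [74.8 60.5] [241. 192.]
rB out [ 738.9 -226.4] [86.6 80. ] [593. 148.]
rB hole [ 738.9 -226.5] [51.2 64.5] [591. 148.]
rB out [ 591.8 -125.8] [29.1 22.5] [428.  10.]
rB out [ 575.4 -134.6] [44.3 39.9] [397.  33.]
```

```bash
cat >> h.py <<'E'
def lum(im):
    "light or dark wood against the red cloth: strong green relative to red"
    f=im.astype(int); m=((f[...,1]*100>f[...,2]*58)&(f[...,2]>120)&(f[...,2]>f[...,0]*1.12)).astype(np.uint8)*255
    return cv2.morphologyEx(m,cv2.MORPH_OPEN,np.ones((3,3)))
E
python3 - <<'E'
from h import *
T=cam("top")
for n in("rA","rB"):
    c,im=load(n)
    for k,a,p in blobs(lum(im),100):
        u=(k.max(0)+k.min(0))/2
        w=plane(c,k,8)if p<0 else plane(c,k,16); d=w.max(0)-w.min(0)
        print(n,"hole" if p>=0 else "out",((w.max(0)+w.min(0))/2).round(1)[:2],d[:2].round(1),u,a)
# plaque board, rB
c,im=load("rB"); ks=[b for b in blobs(lum(im),1500) if b[2]<0]
k=min(ks,key=lambda b:np.hypot(*(b[0].mean(0)-[241,192])))[0]; k=cv2.convexHull(k)[:,0]
# board outline
full=np.zeros(im.shape[:2],np.uint8); cv2.fillConvexPoly(full,k.astype(np.int32),255); kk=blobs(full)[0][0]
q=quad(kk); w=plane(c,q,6); print("board",q.round(1).tolist(),w.round(1).tolist(),w.mean(0).round(1))
e=np.linalg.norm(w-np.roll(w,-1,0),axis=1);print(e.round(1))
i=int(np.argmax(e)); v=w[(i+1)%4]-w[i]; print("yaw",np.arctan2(v[1],v[0]))
for n in("rB","rA"):
    c,im=load(n); h=cv2.cvtColor(im,cv2.COLOR_BGR2HSV); m=((h[...,0]>6)&(h[...,0]<18)&(h[...,2]>150)&(h[...,2]<225)&(h[...,1]>120)).astype(np.uint8)*255
    m=cv2.morphologyEx(m,cv2.MORPH_OPEN,np.ones((5,5)))
    for k,a,p in blobs(m,200):
        print(n,a,k.min(0),k.max(0),plane(c,k,34).min(0).round(),plane(c,k,34).max(0).round())
        if n=="rB" and a<3000: qq=quad(k);ww=plane(c,qq,34);print(qq.round(1).tolist(),ww.round(1).tolist(),ww.mean(0))
E
```

```text
rA out [ 554.2 -288.7] [43.3 51.1] [325.  346.5] 1794.5
rA hole [ 553.5 -283.8] [19.3 13.3] [324.5 346.5] 206.0
rA out [ 708.3 -276.1] [61.6 70.7] [491.  334.5] 1099.0
rA out [ 382.  -277.2] [61.3 71. ] [140.  334.5] 1088.5
rA out [ 839.6 -273.3] [27.8 77.7] [629. 332.] 712.5
rA out [ 451.1 -258.1] [80.1 66. ] [212. 316.] 3274.0
rA hole [ 482.8 -259.7] [ 8.  47.4] [246.5 322. ] 113.5
rA out [ 741.6 -229.7] [90.4 87.9] [533.5 287.5] 6887.0
rA hole [ 735.3 -224.7] [50.2 52. ] [531.  286.5] 2448.5
rA out [ 314.2 -203.8] [49.3 80.2] [ 54.5 259. ] 2562.0
rA out [ 584.3 -124.8] [60.  60.3] [362.5 171. ] 4051.5
rA hole [ 582.6 -123.3] [20.5 19.7] [361.5 171. ] 461.5
rA out [759.1 -47.4] [60.7 30.9] [585.5  74.5] 1849.5
rA out [551.2  -0.6] [159.7  13.3] [324.5   9.5] 2133.5
rB out [ 778.2 -550.3] [39.6 18.6] [576.  471.5] 401.5
rB out [ 507.7 -451.6] [86.8 57.4] [313. 386.] 1905.5
rB out [ 559.4 -405.7] [35.3 21.9] [368.  343.5] 311.0
rB out [ 673.5 -396.8] [61.7 70.8] [491.  334.5] 1088.5
rB out [ 347.1 -390.7] [61.3 57.2] [140. 328.] 935.5
rB out [ 554.3 -288.3] [44.4 46.3] [366.5 221. ] 
[... 1177 characters left out ...]
.0], [1477.8, 181.0]] [[755.1, -212.9, 34.0], [757.9, -241.7, 34.0], [737.3, -249.2, 34.0], [1422.4, -247.5, 34.0]] [ 918.20427114 -237.82352586   34.        ]
rB 620.0 [541 107] [575 170] [ 684. -241.   34.] [ 706. -193.   34.]
[[664.5, 21.5], [520.0, 166.0], [540.4, 168.9], [543.6, 131.6]] [[760.1, -134.5, 34.0], [669.2, -237.6, 34.0], [685.3, -239.8, 34.0], [684.0, -211.5, 34.0]] [ 699.64500206 -205.85608656   34.        ]
rA 491.5 [188 324] [227 342] [ 435. -270.   34.] [ 469. -252.   34.]
rA 757.0 [518 275] [570 322] [ 718. -250.   34.] [ 760. -207.   34.]
rA 492.0 [486 244] [537 282] [ 687. -213.   34.] [ 726. -180.   34.]
rA 1615.5 [291   0] [429  18] [527. -12.  34.] [625.  -0.  34.]
```

```bash
cat > run1.py <<'E'
from h import *
P=np.pi; Y=P/2-0.0757; O=[P,0,Y]
def st(s=""):
    a=bot.get_state(); print(s,round(a['t'],2),a['tcp_pos'].round(1),a['contact_force'].round(1),round(a['opening'],3),np.round(a['gripper_force'],1))
    return a
def pick(x,y,op,lift,effort=40):
    bot.move_ptp([x,y,60],O); bot.grip(op); st("above")
    hit=bot.movel([x,y,-12],max_speed=40,threshold=4); z=st(f"touch {hit}")['tcp_pos'][2]
    bot.movel([x,y,z+lift],max_speed=30); bot.grip(0.0,effort); a=st("grip")
    g=a['tcp_pos'][2]; bot.movel([x,y,130],max_speed=200); st("lifted"); return g
E
python3 - <<'E'
from run1 import *
g=pick(584.2,-125,.8,3.5); print("g",g)
bot.move_ptp([567.9,232.4,130],O); bot.dwell(.2); st("over post")
snap("wrist","post1"); snap("scene","post1s"); snap("top","post1t")
a=[cv2.resize(cv2.imread("pics/post1.png"),(400,300)),cv2.imread("pics/post1s.png")[180:330,380:580],cv2.imread("pics/post1t.png")[150:300,80:280]]
a[1:]=[cv2.resize(x,(400,300)) for x in a[1:]]
cv2.imwrite("pics/m3.png",np.vstack([np.hstack(a[:2]),np.hstack([a[2],a[2]*0])]))
E
```

```text
above 5.83 [ 584.6 -126.    60.9] [-0.3  0.2 -0.4] 0.804 0.0
touch True 7.34 [ 584.1 -125.    -7.2] [-1.5  0.4  5. ] 0.799 2.7
grip 7.89 [ 584.4 -125.1   -3.4] [-0.4 -0.   4.8] 0.678 42.7
lifted 8.71 [ 583.3 -124.7  128.8] [-0.3  0.2 -0.5] 0.677 42.8
g -3.35826746674733
over post 10.25 [568.4 231.2 130. ] [0.4 0.7 0.5] 0.681 42.7
```

View pics/m3.png

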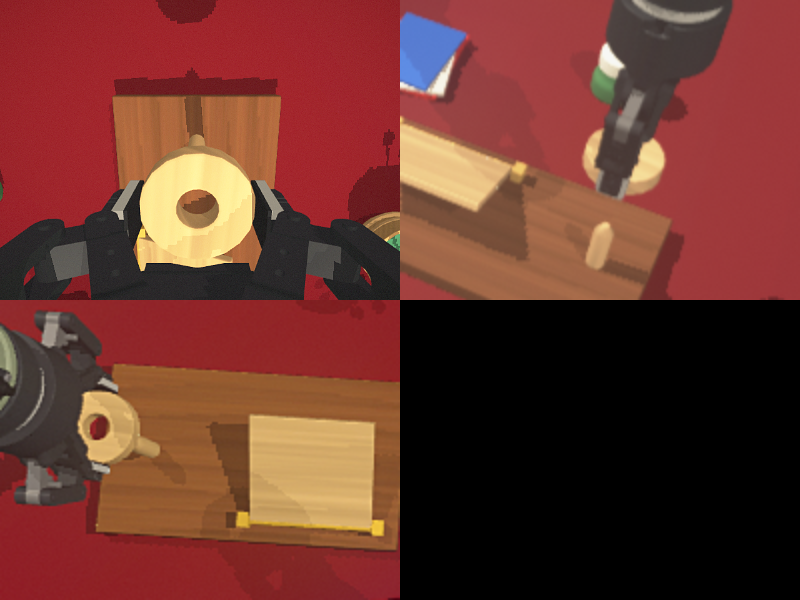

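Wide ring is gripped level with its hole clear at (197,208) in the half-size wrist view. Next I check the offset and insert.

Run:
```python
from run1 import *
c=cam("wrist"); im=cv2.imread("pics/post1.png")
f=im.astype(int); m=((f[...,2]>190)&(f[...,1]>150)).astype(np.uint8)*255
m[:200]=0; m=cv2.morphologyEx(m,cv2.MORPH_OPEN,np.ones((5,5)))
for k,a,p in blobs(m,300):
    if p>=0 or a>5000:
        w=plane(c,k,149.5); print(p>=0,((w.max(0)+w.min(0))/2).round(1),(w.max(0)-w.min(0)).round(1))
x,y=567.9,232.4
hit=bot.movel([x,y,70],max_speed=120,threshold=10);st(f"{hit}")
hit=bot.movel([x,y,11.5],max_speed=50,threshold=7);a=st(f"down {hit}")
if a['tcp_pos'][2]<15.5:
    bot.grip(.82); st("open"); bot.dwell(.25); bot.movel([x,y,110],max_speed=200); st("up")
```

```text
False [564.9 229.6 149.5] [62.  63.6  0. ]
True [567.8 232.  149.5] [22.1 22.2  0. ]
False 11.05 [568.2 232.5  70.3] [ 0.   0.4 -0.5] 0.679 42.7
down True 12.12 [567.5 232.3  12.7] [-1.1  0.2  5.5] 0.679 43.2
open 12.4 [566.4 232.   11.5] [ 0.5 -0.4 -0.1] 0.821 0.0
up 13.29 [567.4 232.3 109.4] [-0.5 -1.3 -1.6] 0.82 0.0
```

```bash
cat > leaf.py <<'E'
from h import *
def leafquad(c,im,vmin=195):
    h=cv2.cvtColor(im,cv2.COLOR_BGR2HSV)
    m=((h[...,0]>12)&(h[...,0]<32)&(h[...,2]>vmin)&(h[...,1]<150)&(h[...,1]>40)).astype(np.uint8)*255
    m=cv2.morphologyEx(m,cv2.MORPH_OPEN,np.ones((5,5)))
    t=proj(c,[540.9,79,44.7])[0]
    k=min((b for b in blobs(m,2000) if b[2]<0),key=lambda b:np.hypot(*(b[0].mean(0)-t)))[0]
    q=quad(k); w=plane(c,q,40); s=np.argsort(w[:,0]); lo=sorted(s[:2],key=lambda i:-w[i,1]); hi=sorted(s[2:],key=lambda i:-w[i,1])
    return q[[lo[0],hi[0],hi[1],lo[1]]]
E
python3 - <<'E'
from run1 import *
from leaf import *
for n,p in (("sC",(535,60,215)),("sD",(555,160,215))):
    bot.move_ptp(p,[P,0,-P/2]); bot.dwell(.2)
    c,im=snap("wrist",n); np.savez(f"pics/{n}.npz",K=c[0],p=c[1],R=c[2]); st(n)
D={n:load(n) for n in("sA","sB","sC","sD")}; Q={n:leafquad(*D[n]) for n in D}
for n in Q: print(n,Q[n].round(1).tolist())
for use in(("sA","sB","sC","sD"),("sB","sC","sD"),("sC","sD"),("sB","sC")):
    X=[]
    for i in range(4):
        x,e=tri([(D[n][0],Q[n][i]) for n in use if not(n=="sA" and i>1)]); X.append(x); print(i,x.round(1),round(e,2),end=' ')
    X=np.array(X);ux=(X[1]+X[2]-X[0]-X[3]);print(use,"c",X.mean(0).round(1),"slope",np.arcsin(ux[2]/np.linalg.norm(ux)).round(3),[np.arcsin((X[j]-X[i])[2]/np.linalg.norm(X[j]-X[i])).round(3) for i,j in((0,1),(3,2))],"yaw",np.arctan2(ux[1],ux[0]).round(3))
a=[cv2.resize(D[n][1],(400,300)) for n in("sC","sD")]; cv2.imwrite("pics/m4.png",np.hstack(a))
E
```

```text
sC 16.48 [535.   60.1 215. ] [-0.7 -0.3 -0.7] 0.82 0.0
sD 17.23 [555.  159.  215.1] [-0.2  0.2 -0.2] 0.819 0.0
sA [[246.3, 290.8], [357.3, 318.6], [343.8, 434.4], [241.8, 403.3]]
sB [[270.0, 116.9], [397.2, 127.5], [378.4, 277.5], [263.2, 253.1]]
sC [[357.9, 297.2], [238.3, 309.3], [243.3, 156.3], [373.0, 161.8]]
sD [[387.0, 177.4], [260.4, 175.2], [268.2, -4.5], [405.7, 19.6]]
0 [499.5 138.8  25.2] 0.13 1 [591.7 131.9  64. ] 0.19 2 [583.4  20.7  62. ] 0.51 3 [490.9  27.8  24.7] 0.19 ('sA', 'sB', 'sC', 'sD') c [541.4  79.8  44. ] slope 0.389 [np.float64(0.397), np.float64(0.382)] yaw -0.076
0 [499.6 138.7  25.9] 0.09 1 [591.6 131.8  64.4] 0.19 2 [583.4  20.7  62. ] 0.51 3 [490.9  27.8  24.7] 0.19 ('sB', 'sC', 'sD') c [541.4  79.7  44.2] slope 0.389 [np.float64(0.395), np.float64(0.382)] yaw -0.075
0 [499.6 138.5  26.3] 0.04 1 [591.8 131.9  64. ] 0.18 2 [583.9  20.8  59.6] 0.01 3 [490.9  27.7  25.5] 0.1 ('sC', 'sD') c [541.5  79.8  43.8] slope 0.369 [np.float64(0.387), np.float64(0.351)] yaw -0.073
0 [499.6 138.8  25.8] 0.05 1 [591.5 131.7  64.6] 0.01 2 [583.2  20.5  62.8] 0.13 3 [490.8  27.8  24.5] 0.15 ('sB', 'sC') c [541.3  79.7  44.4] slope 0.395 [np.float64(0.398), np.float64(0.392)] yaw -0.078
```

View pics/m4.png

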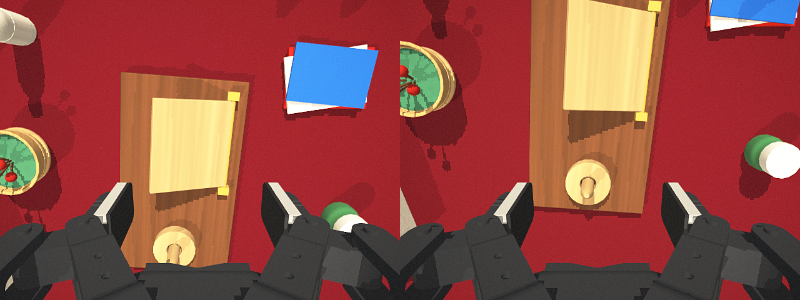

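Wide ring sits home on the dowel (sD full-size (1176−800,368)). sC and sD show the leaf clear. Slope is ≈0.396 and the yaw and hinge heights match the description. Next is the narrow ring.

Run:
```python
from run1 import *
bot.move_ptp([554.1,-288.5,110],O)
g=pick(554.1,-288.5,.62,5); print("g",g)
x,y=567.9,232.4
bot.move_ptp([x,y,130],O); bot.dwell(.15)
c,im=snap("wrist","post2")
f=im.astype(int); m=((f[...,2]>190)&(f[...,1]>150)).astype(np.uint8)*255
m[:200]=0; m=cv2.morphologyEx(m,cv2.MORPH_OPEN,np.ones((5,5)))
for k,a,p in blobs(m,300):
    if p>=0:
        w=plane(c,k,130-g+16); print(((w.max(0)+w.min(0))/2).round(1),(w.max(0)-w.min(0)).round(1))
hit=bot.movel([x,y,70],max_speed=120,threshold=10);st(f"{hit}")
hit=bot.movel([x,y,g+30.5],max_speed=50,threshold=7);a=st(f"down {hit}")
if a['tcp_pos'][2]<g+34.5:
    bot.grip(.62); st("open"); bot.dwell(.25); bot.movel([x,y,110],max_speed=200); st("up")
```

```text
above 19.97 [ 555.1 -289.1   61.6] [-0.3  0.1  0.2] 0.618 0.0
touch True 21.38 [ 554.  -288.4   -3.5] [-1.4  1.   6. ] 0.62 2.9
grip 21.98 [ 554.2 -288.6    1.6] [ 0.1 -0.1  1.7] 0.485 41.0
lifted 22.77 [ 553.4 -288.   128.8] [ 0.5 -0.8  0.2] 0.488 40.7
g 1.6081478519319736
[568.2 231.7 144.4] [21.6 21.9  0. ]
False 25.51 [568.2 232.4  70.3] [ 0.7  0.5 -0.8] 0.487 40.7
down True 26.2 [567.1 232.2  33.6] [-1.  -0.3  5. ] 0.489 41.3
open 26.48 [566.4 232.   32.7] [ 0.8 -0.8  0.1] 0.62 0.0
up 27.26 [567.9 232.4 109.9] [-0.3 -0.2 -1.2] 0.617 0.0
```

```bash
cat > run2.py <<'E'
from run1 import *
th,ps=0.396,-0.0757
n=np.array([-np.sin(th)*np.cos(ps),-np.sin(th)*np.sin(ps),np.cos(th)]); F=np.array([541.3,79.4,44.8]); T=[P,-th,ps]
E
python3 - <<'E'
from run2 import *
yw=-.133; OP=[P,0,yw]
print(solve_ik(F+n*10,T),solve_ik([447.4,-259.7,10],OP))
bot.move_ptp([440,-259.7,190],OP); bot.grip(.42); bot.dwell(.1)
c,im=snap("wrist","pl")
t=proj(c,[447.4,-259.7,6])[0]
k=min((b for b in blobs(lum(im),2500) if b[2]<0),key=lambda b:np.hypot(*((b[0].min(0)+b[0].max(0))/2-t)))[0]
full=np.zeros(im.shape[:2],np.uint8); cv2.fillConvexPoly(full,cv2.convexHull(k),255)
q=quad(blobs(full)[0][0]); w=plane(c,q,6); ctr=w.mean(0); e=np.linalg.norm(w-np.roll(w,-1,0),axis=1)
i=int(np.argmax(e)); v=w[(i+1)%4]-w[i]; y2=(np.arctan2(v[1],v[0])+P/2)%P-P/2; print(t,q.round().tolist(),ctr.round(1),e.round(1),y2)
if np.hypot(*(ctr[:2]-[447.4,-259.7]))<5 and abs(y2-yw)<.1 and abs(e.max()-80)<4: x,y=(ctr[0]+447.4)/2,(ctr[1]-259.7)/2
else: raise SystemExit("disagree")
OP=[P,0,(yw+y2)/2]
bot.move_ptp([x,y,60],OP); bot.movel([x,y,12],max_speed=80,threshold=5); st("at"); bot.grip(0,60); st("gripped")
bot.movel([x,y,130],max_speed=150); st("up")
bot.move_ptp(F+n*70,T); bot.dwell(.2); st("pre")
c,im=snap("wrist","pre"); snap("scene","preS")
a=[cv2.resize(im,(400,300)),cv2.resize(cv2.imread("pics/preS.png")[130:355,320:620],(400,300))]
cv2.imwrite("pics/m5.png",np.hstack(a))
E
```

```text
[ 0.03540908  0.33353182 -0.86464094 -0.02117998 -0.04278314 -3.03901949] [-0.66869015  0.52812727 -0.53962519  0.50304386  0.          2.6059025 ]
[315.96404634 196.4358779 ] [[355.0, 143.0], [352.0, 246.0], [280.0, 246.0], [280.0, 143.0]] [ 447.6 -260.2    6. ] [79.6 56.5 79.6 55.3] -0.1532211101845029
at 30.92 [ 447.8 -260.2   12.4] [-0.1 -0.1  1.5] 0.422 0.0
gripped 31.22 [ 448.1 -260.4   12.8] [-0.6  0.2  5.3] 0.197 59.9
up 32.15 [ 446.9 -259.5  129.1] [ 0.3  0.3 -1.2] 0.195 59.2
pre 36.99 [514.4  81.4 109.4] [-0.1  0.2 -0.8] 0.2 59.2
```

View pics/m5.png

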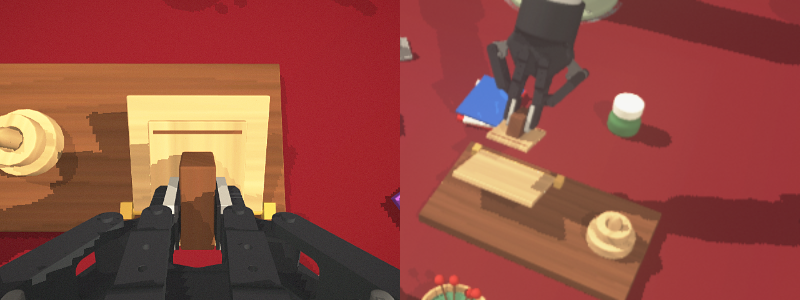

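Plaque is held square by the bar above the leaf, with both rings stacked on the dowel (wrist view (30,140), scene view (611,235)). Now I press.

Run:
```python
from run2 import *
def fn(): 
    r=[]
    for _ in range(4): bot.dwell(.05); r.append(bot.get_state()['contact_force']@n)
    return np.mean(r)
bot.movel(F+n*20,max_speed=80,threshold=10); f0=fn(); a=st(f"near f0={f0:.2f}")
hit=bot.movel(F+n*4,max_speed=6,threshold=4); a=st(f"hit {hit}")
d=(a['tcp_pos']-F)@n; print("d",d,"wt",np.round(a['wrist_torque'],2)); f=fn()-f0; print("f",f)
i=0; d-=0
while hit and not 8<f<13 and i<12:
    d+=np.clip((f-10)/40,-.2,.2); bot.movel(F+n*d,max_speed=5); f=fn()-f0; i+=1; print(round(d,2),round(f,1))
a=st("end"); print("d",(a['tcp_pos']-F)@n,np.round(a['wrist_torque'],2),a['orientation'])
c,im=snap("wrist","prs"); np.savez("pics/prs.npz",K=c[0],p=c[1],R=c[2]); snap("scene","prsS")
cv2.imwrite("pics/m6.png",np.hstack([cv2.resize(im,(400,300)),cv2.resize(cv2.imread("pics/prsS.png")[130:355,320:620],(400,300))]))
```

```text
near f0=-0.53 38.07 [533.9  80.   63.8] [ 0.6 -0.4 -0.7] 0.195 59.2
hit True 39.38 [536.1  79.8  57.1] [-0.8  1.4  4.2] 0.198 60.0
d 13.348790769919594 wt [-0.02  0.23 -0.03]
f 6.118777838512553
13.25 7.1
13.18 7.6
13.12 9.1
end 41.09 [536.1  79.8  57.1] [-4.   0.9  7.3] 0.196 60.3
d 13.315661581764891 [-0.08  0.32  0.  ] [ 3.14137219 -0.39399004 -0.07547144]
```

View pics/m6.png

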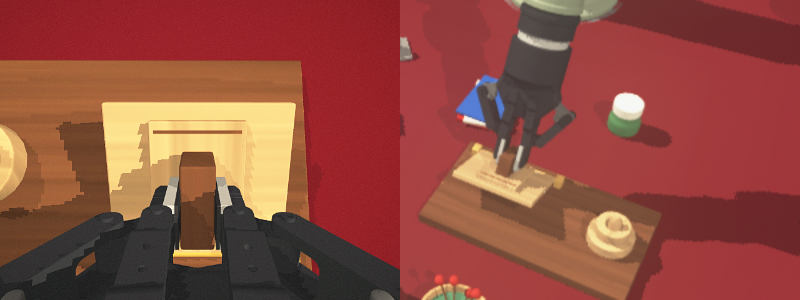

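Run:
```python
from run2 import *
nn=lambda t:np.array([-np.sin(t)*np.cos(ps),-np.sin(t)*np.sin(ps),np.cos(t)])
D={}
for t in(.376,.416,.396):
    m=nn(t); bot.movel(F+m*15.5,[P,-t,ps],max_speed=30); bot.dwell(.1); w0=bot.get_state()
    hit=bot.movel(F+m*10,[P,-t,ps],max_speed=8,threshold=3); bot.dwell(.1); a=bot.get_state()
    D[t]=(a['tcp_pos']-F)@m; df=a['contact_force']-w0['contact_force']
    print(t,hit,round(a['t'],2),"d",D[t].round(2),"fn",(df@m).round(2),"ft",(df@[.92,-.07,.386]).round(2),"tq",(np.array(a['wrist_torque'])-w0['wrist_torque']).round(3),a['orientation'][1].round(4))
print("theta0",.396+(D[.376]-D[.416])/80)
```

```text
0.376 True 41.99 d 14.07 fn 3.63 ft 1.06 tq [-0.011 -0.394  0.032] -0.3757
0.416 True 42.82 d 13.83 fn 6.39 ft 1.39 tq [-0.028 -0.028 -0.031] -0.4164
0.396 True 43.67 d 13.33 fn 6.48 ft 0.84 tq [ 0.029 -0.341 -0.063] -0.396
theta0 0.39897037606255775
```

Run:
```python
from run2 import *
t=.400; m=np.array([-np.sin(t)*np.cos(ps),-np.sin(t)*np.sin(ps),np.cos(t)]); O=[P,-t,ps]
def fn(): 
    r=[]
    for _ in range(5): bot.dwell(.05); r.append(bot.get_state()['contact_force']@m)
    return np.mean(r)
bot.movel(F+m*15.5,O,max_speed=30); bot.dwell(.1); f0=fn()
hit=bot.movel(F+m*10,O,max_speed=8,threshold=3); a=bot.get_state(); d=(a['tcp_pos']-F)@m; f=fn()-f0; print(hit,f0,d,f)
for i in range(12):
    if 8.5<f<12.5: break
    d+=np.clip((f-10.5)/40,-.15,.15); bot.movel(F+m*d,O,max_speed=5); f=fn()-f0; print(round(d,2),round(f,1))
bot.dwell(.8); f=fn()-f0; a=st(f"final f {f:.1f}"); print((a['tcp_pos']-F)@m,a['orientation'],np.abs(a['joint_velocities']).max())
c,im=snap("wrist","fin"); snap("scene","finS")
cv2.imwrite("pics/m7.png",np.hstack([cv2.resize(im,(400,300)),cv2.resize(cv2.imread("pics/finS.png")[170:320,360:560],(400,300))]))
```

```text
True -0.3434788665550533 13.3277512711405 5.172552915501302
13.19 6.4
13.09 8.0
13.03 9.1
final f 9.6 47.61 [536.2  79.8  57.1] [-4.3  0.4  8.3] 0.193 60.5
13.290907139307745 [ 3.14152715 -0.40029578 -0.0755856 ] 0.0011157266031466362
```

View pics/m7.png

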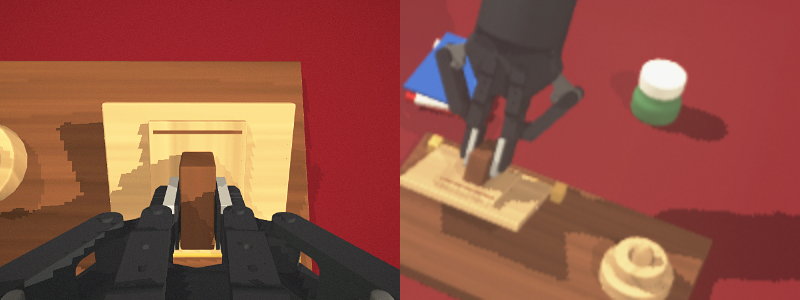

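The plaque lies square and centred on the leaf: its top edge spans (149–246,121) against the leaf's (103–295,103). Both rings are stacked on the dowel. The push is a steady 9.6 N.

```bash
python3 -c "
from bench import bot
print(bot.sign_off())"
```

```text
the job is handed in; nothing more can be done
None
```

The job is handed in at about 48 s of the 67 s allowed, with no verdict returned: both rings are seated on the dowel, wide under narrow, and the arm is still gripping the plaque square and centred on the leaf with a steady push of about 9.6 N.

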